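# Hook a bottle holder into a slotted upright and stand the oil bottle in it

### The job

Put up the loose blue bottle holder beside the one already fitted on the bench stand: push its two hook tabs through the top two slots of the empty upright, keep it pressed flat against the upright's spring catch, and press it down until it is fully home and the catch springs out over its top edge, firmly but without forcing it (lean on it with no more than about 25 N). Then let go of it and stand the oil bottle from the table upright in its tray. Leave the other things on the table as they are.

Things in the scene. Friction and masses are not known exactly. Their poses are not given: they have to be found in the camera images.
- holder: loose blue sheet-metal bottle holder, 145 mm long, about 0.2 kg, standing on the table as it will hang. z up, +x the way its hook tabs point; origin on the rear face of the back plate (the face that comes to bear on the upright), mid-width, level with the underside: on the table it reads z = 0. Back plate 34 mm wide, 4 mm thick, 80 mm high. Frame of the three holder points is the same
- holder_tabs (a point): on the holder at x 0, y 0, z 24 mm: root of the lower tab's top edge. Two steel tabs, 4 mm thick in y with bevelled leading edges, reach to x = 13 mm and hook down: necks at holder z 14..24 and 54..64, each nose hanging 10 mm lower (z 4..14, 44..54). The gap behind a nose tapers from 8 mm at its tip to 5.3 mm at its root
- holder_grip (a point): best place to grip the holder, at x -50, y 0, z 50 mm, between two cheeks that run forward from the back plate: 25 mm over both (fingers close along holder y), 80 mm high from x -4 to -50, sloping down to 24 mm high at x -97. Free space on both sides
- holder_tray (a point): centre of the floor of the holder's square tray, at x -121, y 0, z 3 mm; tray 46 mm outside, 41 mm inside, rim at z 16 mm
- stand: bench stand, screwed down: a 30 mm high, 250 mm long rail along its y with two bare-steel slotted uprights, 32 mm wide, tops at z 232 mm. Origin on the table, mid-rail, in the plane of the uprights' robot-side faces; +x into the uprights, away from the robot; z up. The upright at y -70 mm carries a fitted blue holder (underside at z 125 mm) with a bottle; the one at y +74 to +86 mm is empty
- station (a point): a mark at stand x 0, y 70, z 125 mm: the height of the loose holder's origin when home. The empty upright is hand-clamped, its centre line 4 to 16 mm beyond the mark toward stand +y; how far is not tracked: see it or feel for the slots. To enter, hold the holder 12.5 mm higher (10 to 15): the tabs then face mid-slot and go in if within 1.5 to 2 mm of the centre line, else they meet the bare face
- slot (a point): the same mark at z 179 mm, level with the lower edge of the upper of the two slots to use. Slots 7 mm wide, 25 mm high, lower edges at stand z 59, 99, 139, 179 mm on the upright's centre line; face 4 mm thick (its front at x 0), hollow for 20 mm behind. The upright does not shift when pushed
- catch (a joint): brass spring catch on the empty upright's centre line above the slots (stand z 206.5 to 215.5 mm), standing 6 mm out of the face: 0 = out, grows to 0.006 m as the back plate pushes it in flush (2 N at first, 4 N flush). It drags on the plate as that goes down (5 to 15 N needed; weight alone will not do) and springs out over the plate's top edge for the last 1.5 mm
- oiler: small white oil bottle with a thin red spout, the one standing on the table, 32 mm in diameter, 105 mm high (body with shoulder to 64 mm, then spout), about 0.06 kg; origin at the centre of its underside, z up; grip the body about 45 mm up
- insulating_tape: roll of black insulating tape lying flat, 62x59x19 mm; origin at the centre of its underside; leave it where it is
- hex_key_2: bright L-shaped hex key lying flat, 84x30x5 mm; origin at the centre of its underside; leave it where it is
- side_cutters: side cutters with red handles lying flat, 136x60x13 mm; origin at the centre of its underside; leave it where it is
- nylon_foot: pale grey rectangular block, 52x45x20 mm; origin at the centre of its underside; leave it where it is
- star_knob: black star-shaped clamping knob, 32x31x27 mm; origin at the centre of its underside; leave it where it is
There are look-alikes about, which are no part of the job. Of the things like the oiler, leave any that is purple; of the rest the smaller one is meant.

How it is judged:
By the outcome, as a careful person would: the job done as asked, in the order asked, and still so for the second after the job is handed in, with the robot touching nothing.
It also fails if it takes over 61 s, if anything falls off the work surface, if the arm or the gripper's body presses on something with over 40 N, if the wrist force passes 120 N, or if a joint passes its speed limit or range.

### The arm

A 7-joint arm with a two-finger parallel gripper is mounted at the origin on a cart in front of the work surface, level with it; the furniture and walls round the work are solid. World frame = base frame: x ahead of the robot, y to its left, z up, the work surface at z = 0. Lengths are in mm, angles in rad, forces in N, time in s.
With the tool pointing down it reaches from about 400 to 900 mm from the base axis. Payload 5.5 kg.
Tool frame: the origin (TCP) lies between the finger pads; the fingertips stand robot.tips_ahead ahead of it and the grasp point (between the pads) lies 8 mm behind it (robot.tips_ahead is the distance from the TCP to the fingertips, in mm); z points along the fingers, y is the line along which they close (so a half turn about z gives the same grasp; the last joint's range is limited). The gripper opens to 92 mm and grips with 3 to 60 N. Pads are 19 mm wide; open, the fingers measure 130 mm over their backs; the gripper's body (75 mm by 190 mm) begins 47 mm behind the grasp point.
Start: joints at [-0.908, 0.501, -0.427, 1.55, 0.221, 1.138, -0.21], TCP at [252.966, 598.755, 237.729] pointing down, gripper open.
Joint ranges: [-2.88, 2.88], [-0.31, 2.03], [-1.54, 1.56], [0.2, 2.42], [-1.41, 4.55], [0.19, 2.02], [-2.57, 2.57]. Speed limits (rad/s): [2.57, 2.57, 3.14, 3.14, 3.14, 3.14, 3.14].

### API

Orientations are given as a 3x3 rotation matrix whose columns are the frame's x, y, z axes.
In Python, from workcell import robot gives the robot as it stands.
- The arm moves only by the tool servo_tool, never from a script. Its argument "increments" is a list that holds one entry, the list of rows, each a list of 4 numbers: the shift along the world's x, y, z in cm, then the turn about the world's z in degrees. A call has 1 to 8 rows; each row is the pose to reach, as a shift and turn from the pose commanded when the call began; what a row does not reach only later rows make up. A row lasts 1/10 s, in which the tool goes at most 50 mm and 8.59 degrees, less where a joint would pass 70% of its speed; a pose out of reach is approached as far as the arm can. A call with a gripper value outside its range is refused whole. "grip" is the opening, from 0 (shut) to 1 (fully open), set as the call begins (left out, the last holds). The fingers move at their own pace and stop on an object; the grip force is fixed at half the most. Time passes only in rows, so rows that repeat a pose let the fingers close. It gives the time, the measured TCP pose, the force, the opening and the grip force at its end, in the units of the state.
- robot.state(): the state, without advancing time (a new reading comes with each control period).
- robot.camera(name): name is "side" or "top" or "wrist"; returns the picture (420x560x3 uint8, red, green, blue); there is no depth.
- robot.calibration(name): a dict with "fov_y" (degrees; the focal length in pixels is half the picture's height over the tangent of half this angle, whatever the lens; pixels are square), "cx", "cy" (the principal point, pixels), "T" (4x4, takes a point from camera to world coordinates); the wrist camera has in their place "mount" (4x4, takes a point from camera to tool coordinates, whose origin is the TCP and whose axes are the flange's). Camera axes: x right, y down, z forward; pixel columns grow to the right and rows downward; lengths in mm; the calibration is good to about 2 mm. A picture is of the moment at which its call begins: read the wrist's pose just before it. calibration takes no time and is no camera call.
- robot.finish_job(): hands the job in; it is judged then, once.
The state is a dict: "time_s": time; "joints": joint angles; "joint_velocities": joint speeds; "effort": joint torques, N m; "position": TCP position; "tool_rot": TCP orientation; "contact_force": force on the tool from outside, world axes, zero at the start; "torque": the same for the moment, N m; "width": finger opening in mm; "grasp_force": force on a finger pad.
Only numpy, scipy, OpenCV 4.12 (cv2) and the standard library are available. Lean on these libraries where they do the work, as an engineer would, in place of code of your own. Each camera call takes 0.05 s, during which the arm holds its last target. There are 200 camera calls.

## Working session

There is one attempt and no reset: what is moved stays moved. The work goes in short steps, Python scripts to look and compute and a tool call to move; the robot and the scene stay as the last step left them, time stands still between calls to the robot, and variables do not carry over. Pictures are saved under pics/ and viewed, at most 10 in all, crops included, and the job is handed in when it is done.

Besides the shell and the picture viewer there is one more tool, called after ">>>" by a JSON object that holds its "name" and its "arguments", one argument or row to a line. servo_tool: Moves the arm, as the interface text tells. Its arguments: {"type":"object","properties":{"increments":{"type":"array","items":{"type":"array","items":{"type":"array","items":{"type":"number"}}}},"grip":{"type":"number"}},"required":["increments"]}

```bash
ls; mkdir -p pics
cat > h.py <<'E'
import numpy as np,cv2
from workcell import robot
def cam(n):
    s=robot.state(); im=robot.camera(n); c=robot.calibration(n)
    f=im.shape[0]/2/np.tan(np.radians(c["fov_y"])/2)
    if "T" in c: T=np.array(c["T"]); 
    else:
        W=np.eye(4);W[:3,:3]=s["tool_rot"];W[:3,3]=s["position"];T=W@np.array(c["mount"])
    cx=c.get("cx",280);cy=c.get("cy",210)
    return im,dict(f=f,cx=cx,cy=cy,T=T)
def ray(k,u,v):
    d=np.array([(u-k["cx"])/k["f"],(v-k["cy"])/k["f"],1]);return k["T"][:3,3],k["T"][:3,:3]@d
def atz(k,u,v,z):
    o,d=ray(k,u,v);return o+d*(z-o[2])/d[2]
def tri(*obs):
    A=np.zeros((3,3));b=np.zeros(3);R=[]
    for k,u,v in obs:
        o,d=ray(k,u,v);d=d/np.linalg.norm(d);P=np.eye(3)-np.outer(d,d);A+=P;b+=P@o;R.append((P,o))
    x=np.linalg.solve(A,b);return x,[float(np.linalg.norm(P@(x-o))) for P,o in R]
def proj(k,p):
    q=np.linalg.inv(k["T"])@np.append(p,1);return q[:2]/q[2]*k["f"]+[k["cx"],k["cy"]]
def save(n,im): cv2.imwrite("pics/"+n+".png",im[...,::-1])
E
python3 - <<'E'
from h import *
import pickle
d={}
for n in("top","side","wrist"):
    d[n]=cam(n);k=d[n][1];print(n,k["f"],k["cx"],k["cy"],k["T"].round(3).tolist(), {a:b for a,b in robot.calibration(n).items() if a not in("T","mount")});
pickle.dump(d,open("c0.pkl","wb"))
print(robot.state()["tool_rot"],robot.tips_ahead)
a=cv2.resize(d["top"][0],(800,600),interpolation=cv2.INTER_CUBIC);b=cv2.resize(d["side"][0],(800,600),interpolation=cv2.INTER_CUBIC)
save("top0",a);save("side0",b)
E
```

```text
pics
top 398.9530508982349 281.30937839471926 210.35816934211613 [[-0.006, -0.998, 0.058, 474.544], [-1.0, 0.007, 0.014, 111.25], [-0.014, -0.058, -0.998, 1120.239], [0.0, 0.0, 0.0, 1.0]] {'fov_y': 55.522638961165946, 'cx': 281.30937839471926, 'cy': 210.35816934211613}
side 425.04405287979125 270.9039177350853 206.85654721634182 [[0.875, -0.258, 0.41, 30.031], [-0.484, -0.431, 0.761, -846.501], [-0.02, -0.865, -0.502, 734.946], [0.0, 0.0, 0.0, 1.0]] {'fov_y': 52.58486321958051, 'cx': 270.9039177350853, 'cy': 206.85654721634182}
wrist 300.1749623524632 280.9222715387396 210.67818187694564 [[0.389, 0.879, 0.276, 177.276], [0.921, -0.371, -0.119, 630.833], [-0.002, 0.3, -0.954, 384.101], [0.0, 0.0, 0.0, 1.0]] {'fov_y': 69.95265571114788, 'cx': 280.9222715387396, 'cy': 210.67818187694564}
[[-9.21129483e-01  3.89255824e-01 -6.15494968e-04]
 [ 3.89256308e-01  9.21128508e-01 -1.34115563e-03]
 [ 4.48973200e-05 -1.47496329e-03 -9.99998911e-01]] 11.0
```

View pics/top0.png

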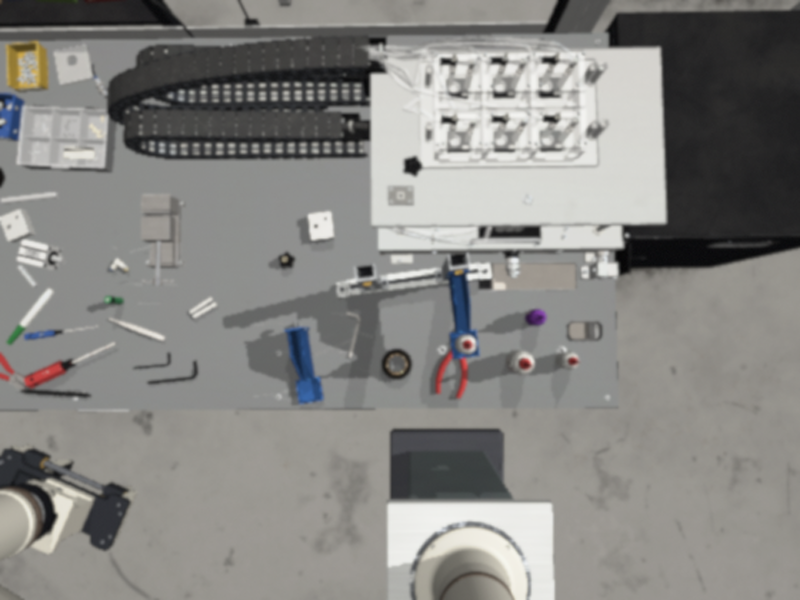

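View pics/side0.png

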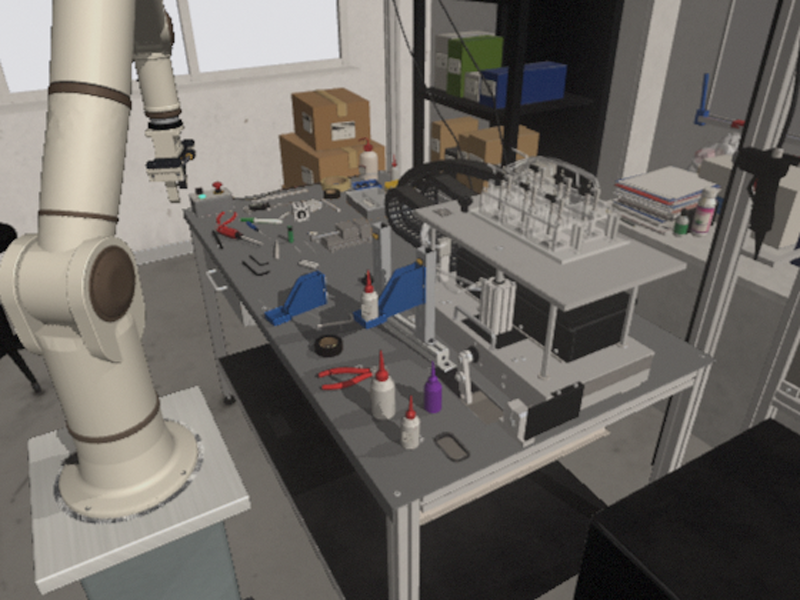

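Top view (800x600): the loose holder runs from its back plate at (297,330) to its tray at (310,390). The empty upright is at (365,270) and the fitted one at (458,262). There are three bottles: a larger white one at (525,362), a smaller white one at (571,360) and a purple one at (537,317). The smaller white one fits the description, so I'll confirm it in an enlarged crop and measure.

Run:
```python
from h import *
import pickle
d=pickle.load(open("c0.pkl","rb"))
t,s=d["top"][0],d["side"][0]
def crop(im,x0,y0,w,h,W,H): return cv2.resize(im[y0:y0+h,x0:x0+w],(W,H),interpolation=cv2.INTER_CUBIC)
A=crop(t,190,175,100,110,400,440) ; A=crop(t,190,170,160,120,800,600); save("topA",A)
# mosaic: side holder/upright, side oilers, top oilers
B=np.zeros((600,800,3),np.uint8)
B[:320]=crop(s,180,150,150,60,800,320); B[320:,:400]=crop(s,240,240,100,70,400,280); B[320:,400:]=crop(t,340,205,100,70,400,280)
save("B",B)
K=d["top"][1]
for n,u,v,z in [("plate",297,330,80),("tray",310,390,10),("uprE",365,272,232),("uprF",458,262,232),("oil",571,360,105),("oilbig",525,362,130)]: print(n,atz(K,u*.7,v*.7,z).round())
```

```text
plate [482. 318.  80.]
tray [366. 306.  10.]
uprE [571. 181. 232.]
uprF [586.  36. 232.]
oil [ 426. -173.  105.]
oilbig [424. -86. 130.]
```

View pics/topA.png

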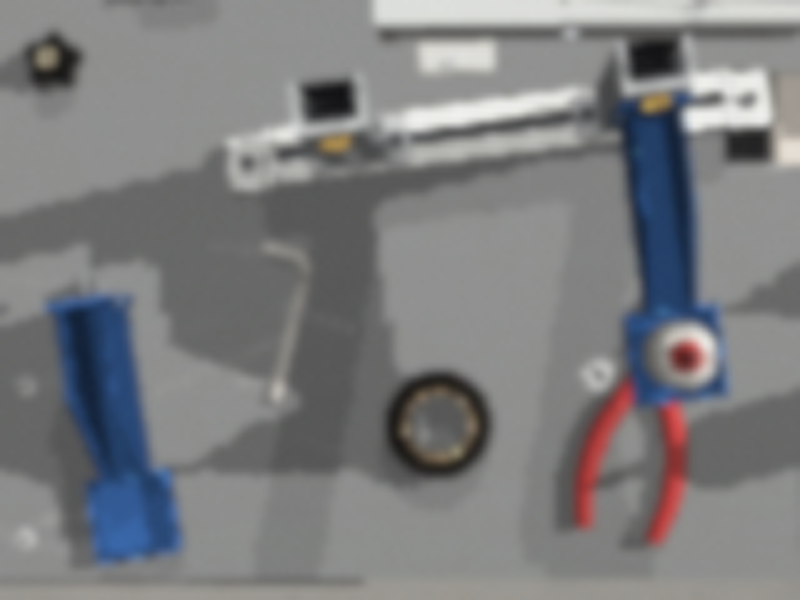

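View pics/B.png

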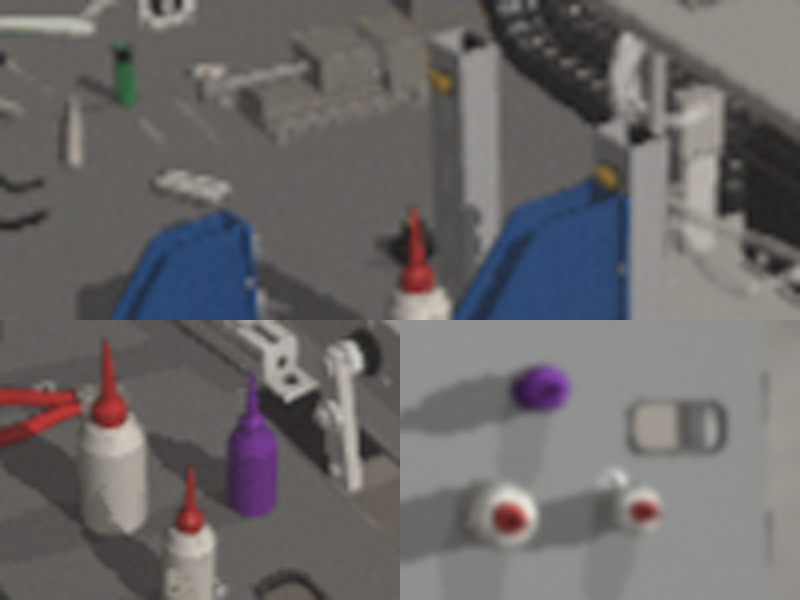

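The enlarged crop confirms the smaller white bottle with the red spout, top pixel about (400,253), as the oiler; the larger white and the purple ones stay. The holder has a yaw of about 6° with its grip near (432,312). The stand's yaw is also about 6°. I'll move above the holder.

>>> {"name": "servo_tool", "arguments": {
  "increments": [
    [[2.5,-4.0,-0.5,4],[5,-8,-1,8],[7.5,-12,-1.5,12],[10,-16,-2,16],[12.5,-20,-2.5,20],[15,-24,-3,24],[17.9,-28.7,-3.5,29],[17.9,-28.7,-3.5,29]]
  ],
  "grip": 1
}}

```text
time_s: 0.95
position: [436.0, 303.7, 201.5]
tool_rot: [[-0.995, -0.098, 0.0], [-0.098, 0.995, -0.005], [0.0, -0.005, -1.0]]
contact_force: [-0.1, -0.1, -0.9]
width: 91.8
grasp_force: 0.0
```

Run:
```python
from h import *
import pickle
im,k=cam("wrist");pickle.dump((im,k),open("w1.pkl","wb"))
s=robot.state();print(s["time_s"],s["position"],s["tool_rot"],s["joints"])
save("w1",cv2.resize(im,(800,600),interpolation=cv2.INTER_CUBIC))
```

```text
1.0 [434.73515669 306.34271052 201.8683376 ] [[-9.95216399e-01 -9.76944683e-02 -3.31727008e-04]
 [-9.76930686e-02  9.95212190e-01 -2.95978199e-03]
 [ 6.19293090e-04 -2.91321614e-03 -9.99995565e-01]] [-0.29521228  0.33315955 -0.44574821  1.88124803  0.17456633  0.9670913
  0.8491906 ]
```

View pics/w1.png

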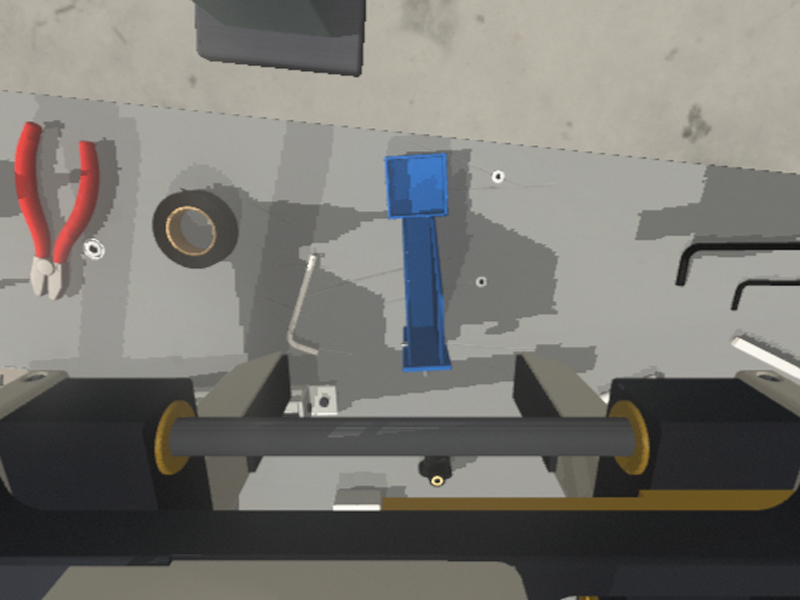

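The wrist view (image up is towards the robot) shows the holder's tray rim corners at (387,157), (446,153), (447,216) and (389,219). The plate's top edge runs from (404,370) to (451,369).

Run:
```python
from h import *
import pickle
d=pickle.load(open("c0.pkl","rb"));K=d["top"][1];S=d["side"][1];im,k=pickle.load(open("w1.pkl","rb"))
a=.7
tr=[(387,157),(446,153),(447,216),(389,219)]
P=[atz(k,u*a,v*a,16) for u,v in tr];c=np.mean(P,0);print("tray corners",np.round(P,1).tolist(),c)
L,R=atz(k,404*a,370*a,80),atz(k,451*a,369*a,80);m=(L+R)/2;print("plate",L,R,m, np.linalg.norm(L-R),np.linalg.norm(m-c))
print("yaw",np.degrees(np.arctan2(*(m-c)[[1,0]])),[np.degrees(np.arctan2(*(P[j]-P[i])[[1,0]])) for i,j in((0,3),(1,2))])
print("tri tray",tri((K,190+134/5,170+515/5),(k,417*a,186*a)))
print("tri plate",tri((K,190+93/5,170+298/5),(k,427.5*a,369.5*a)))
print("topview",atz(K,216.8,273,16),atz(K,208.6,229.6,80))
# upright top: front corners empty in topA: (303,125)?,catch (335,143); side B: catch (440,78), top-front corners
print("catchE",tri((K,190+335/5,170+145/5),(S,180+440*150/800,150+80*60/320)))
print("catchF",tri((K,190+655/5,170+103/5),(S,180+606*150/800,150+178*60/320)))
print("oil",tri((K,340+245/4,205+191/4),(S,240+190/4,240+152/4)), atz(K,400,253,64))
```

```text
tray corners [[349.2, 284.3, 16.0], [342.2, 327.2, 16.0], [387.4, 333.8, 16.0], [394.0, 289.8, 16.0]] [368.18933815 308.78948515  16.        ]
plate [488.33263497 310.73742144  80.        ] [484.32551672 342.9981581   80.        ] [486.32907584 326.86778977  80.        ] 32.50864694496809 135.57220482211133
yaw 8.70018215941922 [np.float64(6.977855591944221), np.float64(8.353390804857654)]
tri tray (array([366.97136787, 307.96024155,   7.62411015]), [1.2646920392507404, 1.264692039250786])
tri plate (array([486.69805135, 322.11634331,  76.40495065]), [5.227635525680174, 5.227635525680273])
topview [366.8888764  305.59406187  16.        ] [485.74695321 316.15992688  80.        ]
catchE (array([555.16884927, 178.94513865, 209.9706868 ]), [1.6354444119157987, 1.6354444119158509])
catchF (array([573.33193356,  32.15556516, 208.07643   ]), [1.3778650674915323, 1.377865067491607])
oil (array([ 425.43065815, -180.91338669,   92.64794741]), [2.219299607626491, 2.2192996076263802]) [ 421.40810318 -184.69411238   64.        ]
```

Run:
```python
from h import *
import pickle
im,k=cam("wrist");pickle.dump((im,k),open("w2.pkl","wb"));s=robot.state();print(s["position"],s["time_s"])
hsv=cv2.cvtColor(im,cv2.COLOR_RGB2HSV);m=cv2.inRange(hsv,(100,110,50),(125,255,255))
m[:, :240]=0;m[:,340:]=0;m[270:]=0
ys,xs=np.nonzero(m)
for v in range(ys.min(),ys.max()+1,6):
    x=xs[ys==v]; 
    if len(x): print(v,x.min(),x.max(),end=" | ")
print()
v0=ys.min();
save("w2",cv2.resize(im[100:275,240:473-0][:, :],(800,600),interpolation=cv2.INTER_CUBIC))
```

```text
[433.12894996 309.40258323 202.30487898] 1.05
108 303 308 | 114 267 309 | 120 267 309 | 126 267 309 | 132 268 309 | 138 268 309 | 144 269 309 | 150 269 310 | 156 279 300 | 162 279 301 | 168 279 302 | 174 280 302 | 180 280 303 | 186 280 303 | 192 280 304 | 198 281 305 | 204 281 305 | 210 281 306 | 216 281 306 | 222 282 306 | 228 282 307 | 234 280 307 | 240 283 307 | 246 280 309 | 252 280 310 | 258 279 312 |
```

View pics/w2.png

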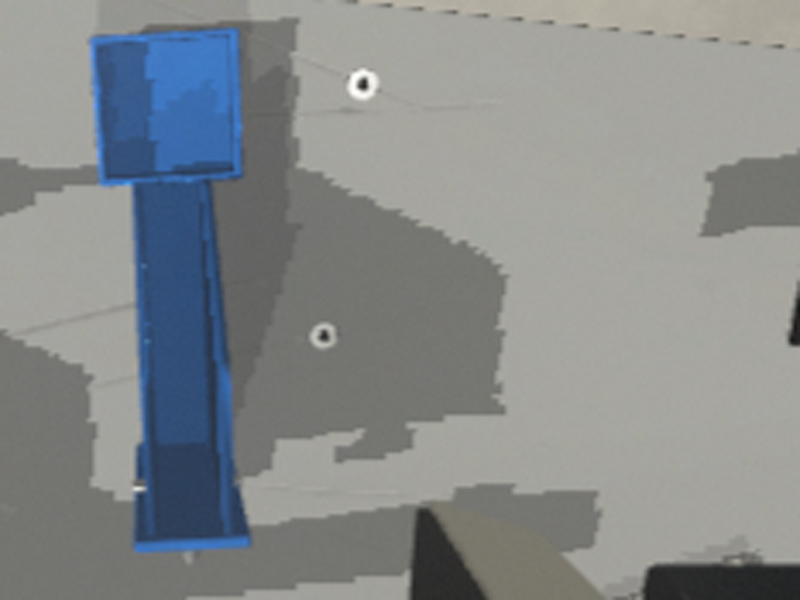

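The crop shows the tray rim corners at (92,38), (237,30), (242,175) and (102,183), and the plate's rear top edge from (134,547) to (250,544).

Run:
```python
from h import *
import pickle
im,k=pickle.load(open("w2.pkl","rb"));im1,k1=pickle.load(open("w1.pkl","rb"));f=lambda p:(240+p[0]/3.433,100+p[1]/3.429)
P=[atz(k,*f(p),16) for p in((92,38),(237,30),(242,175),(102,183))];c=np.mean(P,0)
L,R=atz(k,*f((134,548)),80),atz(k,*f((250,545)),80);m=(L+R)/2
print(np.round(P,1).tolist(),c,L,R,m,np.linalg.norm(L-R),np.linalg.norm((m-c)[:2]))
print("yaws",np.degrees(np.arctan2(*(m-c)[[1,0]])),[np.degrees(np.arctan2(*(P[j]-P[i])[[1,0]])) for i,j in((0,3),(1,2))],[np.degrees(np.arctan2(*(P[j]-P[i])[[1,0]]))-90 for i,j in((0,1),(3,2))],np.degrees(np.arctan2(*(R-L)[[1,0]]))-90)
s=robot.state();print(s["position"],s["tool_rot"][:2], np.degrees(np.arctan2(-s["tool_rot"][0][1],s["tool_rot"][1][1])))
```

```text
[[349.4, 283.1, 16.0], [342.8, 327.2, 16.0], [386.1, 334.2, 16.0], [393.0, 290.0, 16.0]] [367.83433438 308.6374703   16.        ] [488.42216547 309.99505692  80.        ] [484.16724891 343.19657595  80.        ] [486.29470719 326.59581644  80.        ] 33.473051559893406 119.81386448433474
yaws 8.620283996843186 [np.float64(8.937726989818886), np.float64(9.279606445567763)] [np.float64(8.588693481256911), np.float64(8.844334287445946)] 7.302892887509287
[433.12894996 309.40258323 202.30487898] [[-9.94929080e-01 -1.00577326e-01 -5.71730801e-04]
 [-1.00576755e-01  9.94928846e-01 -9.52315364e-04]] 5.772418731577748
```

>>> {"name": "servo_tool", "arguments": {
  "increments": [
    [[0.5,0.7,-3,2.6],[0.5,0.7,-7,2.6],[0.5,0.7,-11,2.6],[0.5,0.7,-14,2.6],[0.5,0.7,-16.1,2.6],[0.5,0.7,-16.1,2.6],[0.5,0.7,-16.1,2.6]]
  ]
}}

```text
time_s: 1.75
position: [435.9, 320.6, 42.0]
tool_rot: [[-0.988, -0.153, -0.001], [-0.153, 0.988, 0.001], [0.001, 0.001, -1.0]]
contact_force: [0.3, -0.5, 0.6]
width: 91.5
grasp_force: 0.0
```

>>> {"name": "servo_tool", "arguments": {
  "increments": [
    [[0,0,0,0],[0,0,0,0],[0,0,0,0],[0,0,0,0],[0,0,0,0],[0,0,0,0],[0,0,0,0],[0,0,0,0]]
  ],
  "grip": 0
}}

```text
time_s: 2.55
position: [436.9, 318.7, 41.7]
tool_rot: [[-0.989, -0.151, -0.0], [-0.151, 0.989, -0.0], [0.0, 0.0, -1.0]]
contact_force: [-0.9, 0.3, -0.1]
width: 32.5
grasp_force: 0.0
```

>>> {"name": "servo_tool", "arguments": {
  "increments": [
    [[0,0,0,0],[0,0,0,0],[0,0,0,0],[0,0,3,0],[0,0,8,0],[0,0,13,0]]
  ]
}}

```text
time_s: 3.15
position: [435.8, 318.1, 172.0]
tool_rot: [[-0.988, -0.152, -0.003], [-0.152, 0.988, -0.001], [0.003, -0.001, -1.0]]
contact_force: [2.1, 0.5, -2.3]
width: 24.8
grasp_force: 30.0
```

>>> {"name": "servo_tool", "arguments": {
  "increments": [
    [[0,0,4.5,0],[0,0,9,0],[0,0,13,0],[3,-4,16,0],[6,-8,17.8,0],[9,-12,17.8,0],[12,-16,17.8,0],[15.5,-20.7,17.8,0]]
  ]
}}

```text
time_s: 3.95
position: [581.1, 125.5, 349.8]
tool_rot: [[-0.988, -0.152, 0.0], [-0.152, 0.988, -0.0], [-0.0, -0.0, -1.0]]
contact_force: [0.3, 0.0, -2.0]
width: 24.9
grasp_force: 30.0
```

>>> {"name": "servo_tool", "arguments": {
  "increments": [
    [[0,0,0,0],[0,0,0,0],[0,0,0,0]]
  ]
}}

```text
time_s: 4.25
position: [579.6, 128.5, 349.2]
tool_rot: [[-0.988, -0.153, -0.001], [-0.153, 0.988, 0.001], [0.001, 0.001, -1.0]]
contact_force: [-0.4, 0.7, -2.4]
width: 25.0
grasp_force: 30.0
```

Run:
```python
from h import *
import pickle
im,k=cam("wrist");pickle.dump((im,k),open("w3.pkl","wb"))
s=robot.state();print(s["time_s"],s["position"],s["width"],s["contact_force"],s["joint_velocities"])
save("w3",cv2.resize(im,(800,600),interpolation=cv2.INTER_CUBIC))
```

```text
4.3 [579.44936321 128.93905156 349.40598643] 24.98649818329173 [-0.02121168  1.24395076 -1.85973256] [-0.00960948 -0.006266   -0.00227987 -0.00144403  0.00258891  0.00137255
  0.00299132]
```

View pics/w3.png

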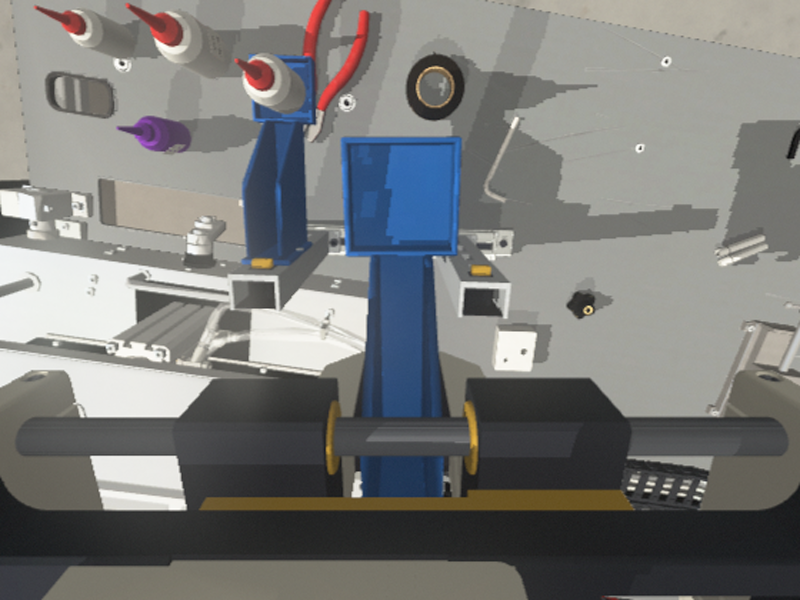

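The wrist view shows the empty upright with its front top edge from (458,282) to (510,282) and its orange catch at (481,270). The fitted upright's catch is at (262,263). I'll take the catch centroids and edge profiles by code.

Run:
```python
from h import *
import pickle
im,k=pickle.load(open("w3.pkl","rb"))
hsv=cv2.cvtColor(im,cv2.COLOR_RGB2HSV);m=cv2.inRange(hsv,(8,120,100),(30,255,255));m[240:]=0
n,l,st,c=cv2.connectedComponentsWithStats(m);q=[]
for i in range(1,n):
    if st[i,4]>20: print(st[i],c[i],atz(k,*c[i],213).round(1));q.append(atz(k,*c[i],213))
g=cv2.cvtColor(im,cv2.COLOR_RGB2GRAY)
for v in(199,203,207,211,215): print(v,"E",g[v,316:362].tolist()); 
for v in(196,200,204,208): print(v,"F",g[v,156:202].tolist())
print("colE",g[180:226,330].tolist(),g[180:226,345].tolist())
```

```text
[176 181  15   7  91] [183.3956044  183.89010989] [574.1  33.4 213. ]
[330 185  14   8  92] [336.09782609 188.94565217] [556.6 179.8 213. ]
199 E [175, 175, 176, 176, 177, 175, 205, 222, 222, 223, 226, 225, 225, 224, 226, 229, 228, 228, 225, 225, 225, 226, 226, 225, 225, 226, 224, 224, 223, 223, 223, 225, 227, 226, 225, 225, 228, 229, 229, 226, 225, 204, 170, 163, 161, 162]
203 E [175, 174, 175, 176, 177, 185, 216, 226, 186, 99, 47, 49, 51, 51, 51, 51, 50, 50, 53, 52, 54, 54, 52, 53, 57, 56, 57, 57, 56, 68, 87, 93, 92, 146, 177, 180, 180, 180, 212, 228, 221, 187, 163, 162, 164, 163]
207 E [176, 174, 175, 175, 175, 193, 218, 226, 166, 65, 49, 50, 53, 52, 49, 52, 52, 52, 52, 53, 52, 53, 56, 56, 57, 56, 57, 56, 59, 80, 92, 93, 94, 145, 175, 177, 177, 192, 218, 224, 202, 170, 163, 163, 163, 164]
211 E [166, 173, 175, 174, 175, 201, 221, 206, 131, 51, 52, 52, 51, 52, 50, 51, 52, 54, 54, 54, 53, 54, 54, 54, 57, 58, 58, 57, 56, 99, 149, 130, 143, 168, 170, 176, 177, 203, 225, 223, 190, 163, 163, 163, 164, 163]
215 E [160, 161, 171, 176, 181, 210, 224, 183, 99, 51, 50, 51, 50, 50, 49, 52, 51
[... 741 characters left out ...]
5, 69, 188, 229, 215, 153, 101, 102, 98, 101, 100, 100]
208 F [219, 219, 219, 218, 214, 218, 222, 173, 115, 115, 115, 115, 116, 115, 116, 110, 100, 94, 93, 92, 91, 90, 88, 85, 86, 84, 82, 81, 81, 78, 77, 77, 78, 75, 74, 73, 147, 210, 225, 171, 101, 101, 100, 100, 100, 100]
colE [94, 89, 101, 103, 104, 109, 122, 132, 139, 135, 135, 107, 83, 83, 104, 108, 105, 186, 222, 226, 225, 157, 75, 51, 54, 51, 51, 49, 53, 51, 54, 50, 52, 52, 52, 49, 52, 53, 51, 53, 77, 150, 162, 162, 162, 162] [249, 249, 190, 162, 152, 128, 108, 106, 106, 108, 106, 107, 100, 94, 103, 107, 107, 130, 212, 223, 222, 222, 119, 68, 79, 78, 83, 80, 80, 138, 141, 99, 62, 52, 54, 52, 53, 54, 55, 56, 59, 125, 158, 164, 164, 163]
```

Run:
```python
from h import *
import pickle
im,k=pickle.load(open("w3.pkl","rb"));d=pickle.load(open("c0.pkl","rb"));K=d["top"][1]
g=cv2.cvtColor(im,cv2.COLOR_RGB2GRAY).astype(float)
def edge(us,v0,v1):
    r=[]
    for u in us:
        c=cv2.GaussianBlur(g,(3,1),0)[v0:v1,u]; dd=np.maximum(np.diff(c),0);i=dd.argmax();w=dd[max(i-1,0):i+2];r.append((u,v0+.5+max(i-1,0)+(w*np.arange(len(w))).sum()/w.sum()))
    return r
eE=edge(range(325,355,3),190,204);eF=edge(list(range(165,170,2))+list(range(186,192,2)),186,202)
print(np.round(eE,1).tolist(),np.round(eF,1).tolist())
pE=np.polyfit(*zip(*eE),1)
L=atz(k,321.7,np.polyval(pE,321.7),232);R=atz(k,357.2,np.polyval(pE,357.2),232)
print("E",L,R,(L+R)/2,np.linalg.norm(L-R),"yaw",np.degrees(np.arctan2(*(R-L)[[1,0]]))-90)
vF=np.median([e[1] for e in eF]);Lf=atz(k,161.9,vF,232);Rf=atz(k,194.3,vF,232)
print("F",Lf,Rf,(Lf+Rf)/2,np.linalg.norm(Lf-Rf))
E=(L+R)/2;F=(Lf+Rf)/2
print("yaw EF",np.degrees(np.arctan2(*(E-F)[[1,0]]))-90,np.linalg.norm(E-F))
# catch width extremes E
print(atz(k,336.6,188.9,211),atz(k,183.4,183.9,211))
# holder in hand: tray rim corners from w3 800px
s=robot.state();p=np.array(s["position"]);zr=p[2]-42+16
P=[atz(k,u*.7,v*.7,zr) for u,v in((342,139),(460,138),(458,255),(345,256))];c=np.mean(P,0);Rt=np.array(s["tool_rot"])
print("tray in tool",(Rt.T@(c-p)).round(1),[ (Rt.T@(q-p)).round(1).tolist() for q in P])
```

```text
[[325.0, 196.6], [328.0, 196.8], [331.0, 196.8], [334.0, 196.9], [337.0, 197.1], [340.0, 197.1], [343.0, 197.4], [346.0, 197.4], [349.0, 197.5], [352.0, 197.6]] [[165.0, 191.6], [167.0, 191.6], [169.0, 191.6], [186.0, 192.3], [188.0, 192.4], [190.0, 192.4]]
E [561.64096986 164.06869622 232.        ] [557.87022949 196.30281717 232.        ] [559.75559967 180.1857567  232.        ] 32.45392173869577 yaw 6.672123557910879
F [579.47652515  20.16667827 232.        ] [575.01513284  49.15828688 232.        ] [577.24582899  34.66248258 232.        ] 29.33287218868029
yaw EF 6.853422166100231 146.5705680970228
[556.8799406  180.73919943 211.        ] [574.61487929  32.84144781 211.        ]
tray in tool [69.4  0.2 26.1] [[91.7, -22.2, 26.1], [92.0, 22.5, 26.1], [47.1, 23.4, 26.1], [46.8, -22.9, 26.0]]
```

>>> {"name": "servo_tool", "arguments": {
  "increments": [
    [[-4,2,0,-0.9],[-8,4,0,-1.9],[-9.0,4.3,-1,-1.9],[-9.0,4.3,-5,-1.9],[-9.0,4.3,-9,-1.9],[-9.0,4.3,-13,-1.9],[-9.0,4.3,-17,-1.9],[-9.0,4.3,-17,-1.9]]
  ]
}}

```text
time_s: 5.1
position: [485.5, 170.0, 175.1]
tool_rot: [[-0.993, -0.121, -0.01], [-0.121, 0.993, -0.003], [0.01, -0.002, -1.0]]
contact_force: [-1.4, -0.8, -2.2]
width: 24.5
grasp_force: 30.0
```

>>> {"name": "servo_tool", "arguments": {
  "increments": [
    [[0,0,0,0],[0,0,0,0],[0,0,0,0]]
  ]
}}

```text
time_s: 5.4
position: [492.1, 171.1, 182.2]
tool_rot: [[-0.993, -0.119, 0.004], [-0.119, 0.993, 0.001], [-0.004, 0.001, -1.0]]
contact_force: [-0.1, -0.1, -1.2]
width: 24.8
grasp_force: 30.0
```

Run:
```python
from h import *
import pickle
im,k=cam("wrist");sd=cam("side");pickle.dump((im,k,sd),open("w4.pkl","wb"))
s=robot.state();R=s["tool_rot"];print(s["time_s"],s["position"],np.degrees(np.arctan2(-R[0][1],R[1][1])),s["contact_force"])
B=np.zeros((600,800,3),np.uint8)
B[:,:400]=cv2.resize(im[140:290,230:330],(400,600),interpolation=cv2.INTER_CUBIC)
B[:,400:]=cv2.resize(sd[0][140:290,235:335],(400,600),interpolation=cv2.INTER_CUBIC)
save("w4",B)
```

```text
5.5 [491.61392949 170.64645143 181.52214977] 6.794502871957514 [ 0.06836235  0.09218735 -2.39520244]
```

View pics/w4.png

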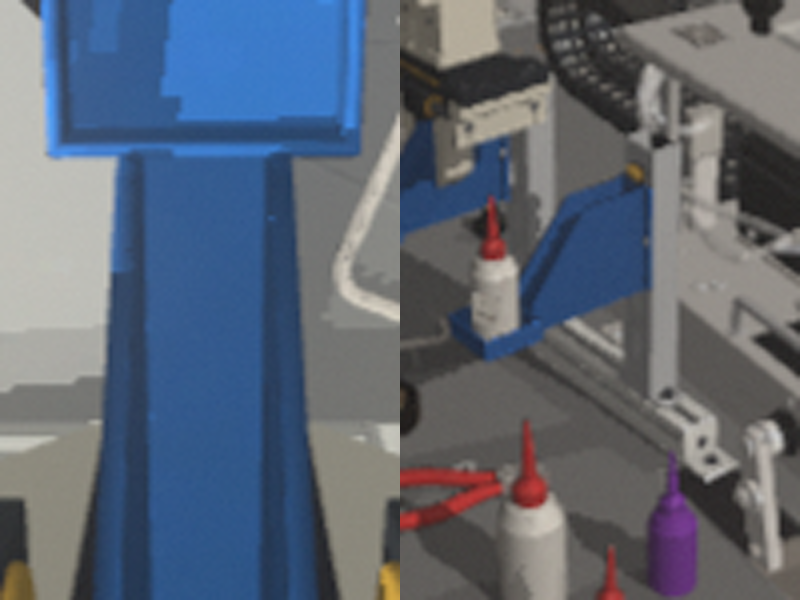

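The side view shows the loose holder held level in front of the empty upright, with nothing touching. I'll correct y and z and advance gently.

>>> {"name": "servo_tool", "arguments": {
  "increments": [
    [[0,0.15,-0.2,0],[0,0.16,-0.2,0],[0.2,0.18,-0.2,0],[0.4,0.21,-0.2,0],[0.6,0.23,-0.2,0],[0.7,0.24,-0.2,0],[0.7,0.24,-0.2,0]]
  ]
}}

```text
time_s: 6.2
position: [497.6, 172.6, 177.6]
tool_rot: [[-0.993, -0.118, -0.0], [-0.118, 0.993, 0.0], [0.0, 0.0, -1.0]]
contact_force: [-0.9, 0.6, -1.7]
width: 24.9
grasp_force: 30.0
```

>>> {"name": "servo_tool", "arguments": {
  "increments": [
    [[0.1,0.01,0,0],[0.1,0.01,0,0]]
  ]
}}

```text
time_s: 6.4
position: [498.5, 172.7, 177.7]
tool_rot: [[-0.993, -0.118, -0.0], [-0.118, 0.993, 0.0], [0.0, 0.0, -1.0]]
contact_force: [0.2, 0.7, -1.6]
width: 25.0
grasp_force: 30.0
```

>>> {"name": "servo_tool", "arguments": {
  "increments": [
    [[0,0.02,0.15,0],[0.1,0.03,0.15,0],[0.2,0.04,0.15,0],[0.3,0.05,0.15,0],[0.3,0.05,0.15,0]]
  ]
}}

```text
time_s: 6.9
position: [501.7, 173.2, 179.2]
tool_rot: [[-0.993, -0.118, 0.0], [-0.118, 0.993, 0.0], [-0.0, 0.0, -1.0]]
contact_force: [0.3, -0.2, -1.0]
width: 24.8
grasp_force: 30.0
```

>>> {"name": "servo_tool", "arguments": {
  "increments": [
    [[0.1,0.01,0,0],[0.2,0.02,0,0],[0.2,0.02,0,0]]
  ]
}}

```text
time_s: 7.2
position: [503.1, 173.3, 179.1]
tool_rot: [[-0.993, -0.118, -0.001], [-0.118, 0.993, -0.0], [0.001, -0.0, -1.0]]
contact_force: [-1.5, 0.3, -1.7]
width: 24.7
grasp_force: 30.0
```

>>> {"name": "servo_tool", "arguments": {
  "increments": [
    [[0.1,0.01,0,0],[0.2,0.02,0,0],[0.2,0.02,0,0]]
  ]
}}

```text
time_s: 7.5
position: [505.1, 173.6, 179.0]
tool_rot: [[-0.993, -0.118, -0.001], [-0.118, 0.993, -0.0], [0.001, -0.0, -1.0]]
contact_force: [-2.5, -0.6, -0.6]
width: 24.7
grasp_force: 30.0
```

>>> {"name": "servo_tool", "arguments": {
  "increments": [
    [[0.1,0.01,0,0],[0.2,0.02,0,0],[0.2,0.02,0,0]]
  ]
}}

```text
time_s: 7.8
position: [507.2, 173.9, 179.0]
tool_rot: [[-0.993, -0.118, -0.001], [-0.118, 0.993, -0.0], [0.001, 0.0, -1.0]]
contact_force: [-3.6, -0.2, -2.1]
width: 24.6
grasp_force: 30.0
```

>>> {"name": "servo_tool", "arguments": {
  "increments": [
    [[0.1,0.01,0,0],[0.2,0.02,0,0],[0.2,0.02,0,0]]
  ]
}}

```text
time_s: 8.1
position: [509.0, 174.0, 179.0]
tool_rot: [[-0.993, -0.119, -0.001], [-0.119, 0.993, -0.0], [0.001, -0.0, -1.0]]
contact_force: [-4.6, -0.1, -0.8]
width: 24.7
grasp_force: 30.0
```

>>> {"name": "servo_tool", "arguments": {
  "increments": [
    [[0.1,0.01,0,0],[0.1,0.01,0,0]]
  ]
}}

```text
time_s: 8.3
position: [509.0, 174.1, 179.0]
tool_rot: [[-0.993, -0.119, -0.003], [-0.119, 0.993, -0.001], [0.003, -0.0, -1.0]]
contact_force: [-7.1, 0.2, 1.5]
width: 25.0
grasp_force: 30.0
```

Flush at x = 509: the tabs are in and the catch is pressed in. I'll press down next.

>>> {"name": "servo_tool", "arguments": {
  "increments": [
    [[0,0,-0.1,0],[0,0,-0.2,0],[0,0,-0.3,0],[0,0,-0.4,0]]
  ]
}}

```text
time_s: 8.7
position: [509.0, 174.0, 175.1]
tool_rot: [[-0.993, -0.119, -0.003], [-0.119, 0.993, -0.001], [0.003, -0.001, -1.0]]
contact_force: [-9.3, -0.6, 2.5]
width: 24.8
grasp_force: 30.0
```

>>> {"name": "servo_tool", "arguments": {
  "increments": [
    [[0,0,-0.1,0],[0,0,-0.2,0],[0,0,-0.2,0]]
  ]
}}

```text
time_s: 9.0
position: [509.0, 173.9, 173.0]
tool_rot: [[-0.993, -0.119, -0.003], [-0.119, 0.993, -0.001], [0.003, -0.001, -1.0]]
contact_force: [-7.9, -0.5, 0.4]
width: 25.3
grasp_force: 30.0
```

>>> {"name": "servo_tool", "arguments": {
  "increments": [
    [[0,0,-0.1,0],[0,0,-0.2,0],[0,0,-0.3,0],[0,0,-0.3,0]]
  ]
}}

```text
time_s: 9.4
position: [509.0, 173.9, 169.9]
tool_rot: [[-0.993, -0.119, -0.003], [-0.119, 0.993, -0.001], [0.003, -0.001, -1.0]]
contact_force: [-7.7, -0.7, 1.0]
width: 25.0
grasp_force: 30.0
```

>>> {"name": "servo_tool", "arguments": {
  "increments": [
    [[0,0,-0.1,0],[0,0,-0.15,0],[0,0,-0.15,0]]
  ]
}}

```text
time_s: 9.7
position: [509.0, 173.8, 168.2]
tool_rot: [[-0.993, -0.118, -0.003], [-0.118, 0.993, -0.001], [0.003, -0.001, -1.0]]
contact_force: [-6.9, -1.4, -0.5]
width: 25.0
grasp_force: 30.0
```

>>> {"name": "servo_tool", "arguments": {
  "increments": [
    [[0,0,-0.1,0],[0,0,-0.15,0],[0,0,-0.15,0]]
  ]
}}

```text
time_s: 10.0
position: [509.1, 173.9, 167.0]
tool_rot: [[-0.993, -0.119, -0.003], [-0.119, 0.993, -0.001], [0.003, -0.001, -1.0]]
contact_force: [-9.0, -0.3, 1.6]
width: 25.0
grasp_force: 30.0
```

>>> {"name": "servo_tool", "arguments": {
  "increments": [
    [[0,0,-0.1,0],[0,0,-0.15,0],[0,0,-0.15,0]]
  ]
}}

```text
time_s: 10.3
position: [509.0, 173.9, 166.4]
tool_rot: [[-0.993, -0.119, -0.002], [-0.119, 0.993, -0.001], [0.003, -0.001, -1.0]]
contact_force: [-10.7, -2.4, 8.4]
width: 24.9
grasp_force: 30.0
```

>>> {"name": "servo_tool", "arguments": {
  "increments": [
    [[0,0,-0.1,0],[0,0,-0.1,0]]
  ]
}}

```text
time_s: 10.5
position: [509.1, 173.9, 166.2]
tool_rot: [[-0.993, -0.119, -0.002], [-0.119, 0.993, -0.001], [0.002, -0.001, -1.0]]
contact_force: [-13.3, -2.8, 16.1]
width: 24.9
grasp_force: 30.0
```

Run:
```python
from h import *
import pickle
w=cam("wrist");sd=cam("side");tp=cam("top");pickle.dump((w,sd,tp),open("w5.pkl","wb"))
s=robot.state();print(s["time_s"],s["position"],s["contact_force"],s["torque"])
```

```text
10.65 [509.08738082 173.91837234 166.17450137] [-12.90348476  -2.52243369  14.2125461 ] [-0.54216405  2.4438166  -0.00705012]
```

>>> {"name": "servo_tool", "arguments": {
  "increments": [
    [[0,0,-0.05,0],[0,0,-0.05,0],[0,0,-0.05,0]]
  ]
}}

```text
time_s: 10.95
position: [509.1, 174.0, 166.1]
tool_rot: [[-0.993, -0.119, -0.002], [-0.119, 0.993, -0.002], [0.002, -0.001, -1.0]]
contact_force: [-15.6, -3.0, 18.5]
width: 24.9
grasp_force: 30.0
```

>>> {"name": "servo_tool", "arguments": {
  "increments": [
    [[-0.1,0,0,0],[-0.1,0,0,0]]
  ]
}}

```text
time_s: 11.15
position: [509.0, 174.0, 166.1]
tool_rot: [[-0.993, -0.118, -0.0], [-0.118, 0.993, -0.001], [0.0, -0.001, -1.0]]
contact_force: [-11.3, -2.4, 15.3]
width: 24.8
grasp_force: 30.0
```

>>> {"name": "servo_tool", "arguments": {
  "increments": [
    [[-0.1,0,0.1,0],[-0.1,0,0.15,0],[-0.1,0,0.15,0]]
  ]
}}

```text
time_s: 11.45
position: [508.9, 174.0, 166.2]
tool_rot: [[-0.993, -0.118, 0.001], [-0.118, 0.993, -0.0], [-0.001, -0.0, -1.0]]
contact_force: [-4.5, -2.3, 6.9]
width: 24.5
grasp_force: 30.0
```

>>> {"name": "servo_tool", "arguments": {
  "increments": [
    [[0,0.03,0.05,0],[0,0.05,0.15,0],[0,0.05,0.25,0],[0,0.05,0.25,0]]
  ]
}}

```text
time_s: 11.85
position: [508.8, 174.7, 167.9]
tool_rot: [[-0.993, -0.118, 0.0], [-0.118, 0.993, 0.0], [-0.0, 0.0, -1.0]]
contact_force: [0.2, -0.4, -3.3]
width: 24.8
grasp_force: 30.0
```

>>> {"name": "servo_tool", "arguments": {
  "increments": [
    [[0,0,0.1,0],[0,0,0.1,0]]
  ]
}}

```text
time_s: 12.05
position: [508.5, 174.6, 168.5]
tool_rot: [[-0.993, -0.118, -0.0], [-0.118, 0.993, 0.0], [0.0, 0.0, -1.0]]
contact_force: [2.1, 0.9, -9.5]
width: 24.5
grasp_force: 30.0
```

There is firm resistance upward (about 7 N beyond the weight) after 1.5 to 2 mm of play, so the catch is over the top edge. I'll press home again, release and look.

>>> {"name": "servo_tool", "arguments": {
  "increments": [
    [[0.05,0,-0.1,0],[0.1,0,-0.2,0],[0.1,0,-0.3,0],[0.1,0,-0.4,0],[0.1,0,-0.4,0]]
  ]
}}

```text
time_s: 12.55
position: [509.0, 174.8, 166.4]
tool_rot: [[-0.993, -0.119, -0.0], [-0.119, 0.993, -0.0], [0.0, -0.0, -1.0]]
contact_force: [-7.4, -1.4, 7.3]
width: 25.1
grasp_force: 30.0
```

>>> {"name": "servo_tool", "arguments": {
  "increments": [
    [[0,0,0.05,0],[0,0,0.05,0],[0,0,0.05,0]]
  ],
  "grip": 0.5
}}

```text
time_s: 12.85
position: [510.3, 174.7, 166.1]
tool_rot: [[-0.993, -0.118, 0.002], [-0.118, 0.993, 0.0], [-0.002, 0.0, -1.0]]
contact_force: [-0.5, -0.3, -0.0]
width: 43.7
grasp_force: 0.0
```

>>> {"name": "servo_tool", "arguments": {
  "increments": [
    [[0,0,0,0],[0,0,3,0],[0,0,7,0],[0,0,11,0],[0,0,15,0]]
  ]
}}

```text
time_s: 13.35
position: [509.3, 174.6, 317.2]
tool_rot: [[-0.993, -0.118, 0.0], [-0.118, 0.993, 0.0], [-0.0, 0.0, -1.0]]
contact_force: [0.9, -0.2, 0.5]
width: 46.0
grasp_force: 0.0
```

>>> {"name": "servo_tool", "arguments": {
  "increments": [
    [[3,0,1,0],[6,-2,2,0],[6,-4,2,0],[6,-4,2,0],[6,-4,2,0],[6,-4,2,0]]
  ]
}}

```text
time_s: 13.95
position: [568.8, 136.0, 335.5]
tool_rot: [[-0.993, -0.12, -0.001], [-0.12, 0.993, 0.001], [0.0, 0.001, -1.0]]
contact_force: [1.0, -0.1, -0.5]
width: 46.3
grasp_force: 0.0
```

Run:
```python
from h import *
import pickle
im,k=cam("wrist");sd=cam("side");pickle.dump((im,k,sd),open("w6.pkl","wb"))
s=robot.state();print(s["time_s"],s["position"],s["contact_force"])
B=np.zeros((600,800,3),np.uint8)
B[:400]=cv2.resize(im[0:240,80:560],(800,400),interpolation=cv2.INTER_CUBIC)
u,v=[int(x) for x in proj(k,[557,180,210])]; B[400:,:267]=cv2.resize(im[v-30:v+30,u-40:u+40],(267,200),interpolation=cv2.INTER_CUBIC)
u,v=[int(x) for x in proj(k,[574,33,210])]; B[400:,267:534]=cv2.resize(im[v-30:v+30,u-40:u+40],(267,200),interpolation=cv2.INTER_CUBIC)
B[400:,534:]=cv2.resize(sd[0][155:215,240:320],(266,200),interpolation=cv2.INTER_CUBIC)
save("w6",B)
```

```text
14.05 [568.8491249  136.00723686 335.60589104] [-0.07326039  0.07989327 -0.09759843]
```

View pics/w6.png

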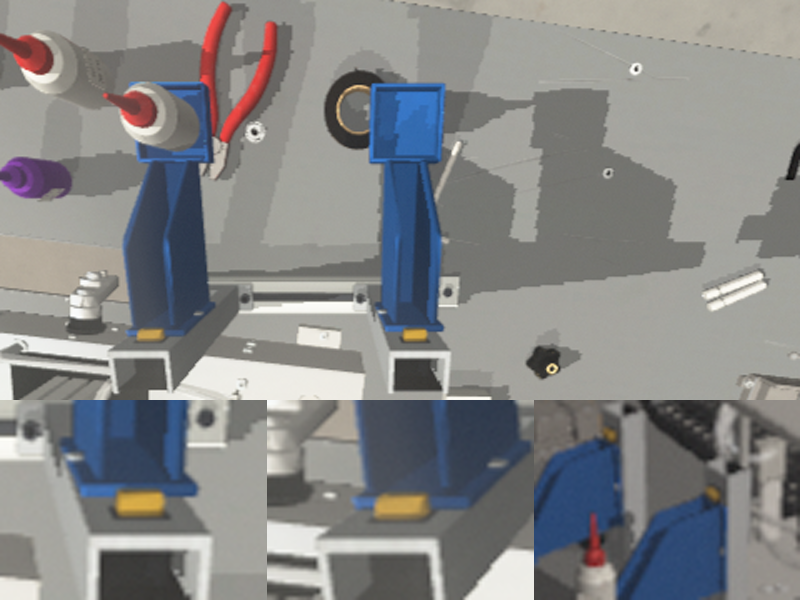

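The view shows both holders alike: the catch at (415,334) sits out over the loose holder's plate just as on the fitted one at (150,334). The empty tray's rim corners are at (370,85), (444,85), (441,161) and (371,161). Next is the oiler.

Run:
```python
from h import *
import pickle
im,k,sd=pickle.load(open("w6.pkl","rb"))
P=[atz(k,80+u*.6,v*.6,141) for u,v in((370,85),(444,85),(441,161),(371,161))];c=np.mean(P,0);print(c,[np.linalg.norm(P[i]-P[i-1]) for i in range(4)])
d=pickle.load(open("c0.pkl","rb"));K=d["top"][1];S=d["side"][1]
im3,k3=pickle.load(open("w3.pkl","rb"))
# shoulder/base of red cone
print("oil tip",tri((k3,38*.7,9*.7),(S,240+190/4,240+152/4)))
for n,i,kk in(("top",d["top"][0],K),("w3",im3,k3)): print(n,proj(kk,[425,-182,0]),proj(kk,[425,-182,105]))
```

```text
[440.42435428 166.5692076  141.        ] [np.float64(43.702989628223804), np.float64(45.42681221282335), np.float64(43.69231007284978), np.float64(44.806404238976036)]
oil tip (array([ 423.85017265, -188.41206924,   99.03933972]), [0.29040508335329906, 0.29040508335326887])
top [392.50785428 250.58399578] [403.48579687 252.37205159]
w3 [86.04398878 31.5703724 ] [28.39772857  6.3869356 ]
```

>>> {"name": "servo_tool", "arguments": {
  "increments": [
    [[-3,-4,0,0],[-6,-8,0,0],[-8,-12,0,0],[-10,-16.5,0,0],[-11.5,-21,0,0],[-12.5,-25.5,0,0],[-13,-29,0,0],[-13,-29,0,0]]
  ],
  "grip": 0.8
}}

```text
time_s: 14.85
position: [438.0, -160.3, 335.9]
tool_rot: [[-0.994, -0.111, 0.0], [-0.111, 0.994, -0.002], [0.0, -0.002, -1.0]]
contact_force: [-0.6, 0.1, -0.2]
width: 73.5
grasp_force: 0.0
```

>>> {"name": "servo_tool", "arguments": {
  "increments": [
    [[0,0,0,0],[0,0,0,0],[0,0,0,0],[0,0,0,0]]
  ]
}}

```text
time_s: 15.25
position: [439.8, -154.1, 335.7]
tool_rot: [[-0.993, -0.121, -0.0], [-0.121, 0.993, 0.0], [0.0, 0.0, -1.0]]
contact_force: [0.2, -0.3, -0.4]
width: 73.6
grasp_force: 0.0
```

Run:
```python
from h import *
import pickle
im,k=cam("wrist");pickle.dump((im,k),open("w7.pkl","wb"))
s=robot.state();print(s["time_s"],s["position"],s["joints"])
save("w7",cv2.resize(im,(800,600),interpolation=cv2.INTER_CUBIC))
hsv=cv2.cvtColor(im,cv2.COLOR_RGB2HSV);m=cv2.inRange(hsv,(0,150,90),(8,255,255))|cv2.inRange(hsv,(172,150,90),(180,255,255))
n,l,st,c=cv2.connectedComponentsWithStats(m)
for i in range(1,n):
    if st[i,4]>30: print(st[i],c[i].round())
```

```text
15.3 [ 439.74000962 -154.38477337  335.68646998] [ 0.40749543  0.05100588 -0.1322828   1.87395046  0.00709203  1.21713728
  1.96435611]
[379 126  25  65 442] [388. 157.]
[387 136  40  57 452] [409. 165.]
[254 158   9  11  36] [257. 163.]
[319 164  16  16 188] [326. 172.]
[434 230  33  25 307] [446. 240.]
```

View pics/w7.png

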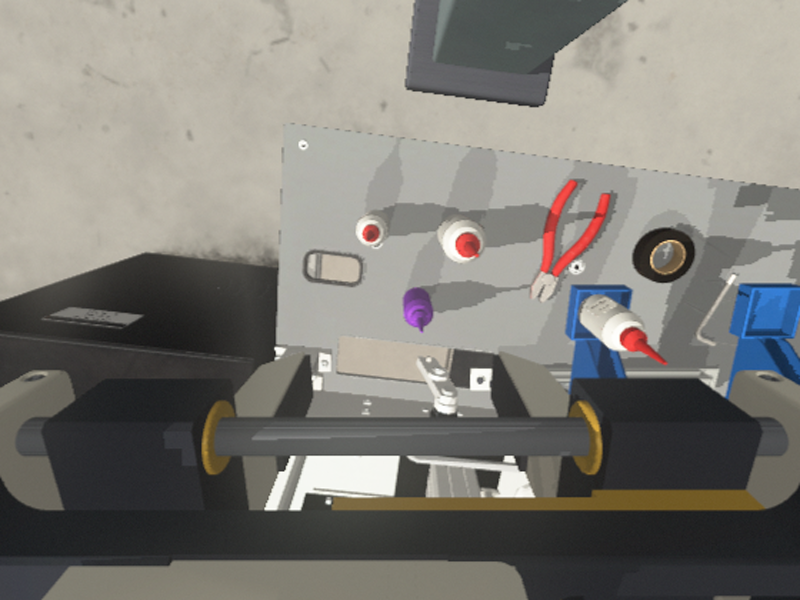

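The smaller white oiler is at (370,230), the larger white bottle at (462,240) and the purple one at (417,307). The larger one stands along the fingers' closing line, so I'll grasp with the tool turned a quarter.

Run:
```python
from h import *
import pickle
im,k=pickle.load(open("w7.pkl","rb"));d=pickle.load(open("c0.pkl","rb"));K=d["top"][1];S=d["side"][1]
print("body60",atz(k,259,160.8,60),"big",atz(k,461*.7,241*.7,70),"purple",atz(k,417*.7,300*.7,50))
print("red mid 75:",atz(k,257,163,75), "tip",tri((k,258*1.,163.5),(S,240+190/4,240+195/4)))
hsv=cv2.cvtColor(im,cv2.COLOR_RGB2HSV);m=((hsv[...,1]<60)&(hsv[...,2]>200)).astype(np.uint8)[140:185,235:285]
for r in m: print("".join(".#"[x] for x in r))
```

```text
body60 [ 421.44576967 -186.56879359   60.        ] big [420.17324575 -97.56950936  70.        ] purple [ 490.69127539 -130.43220589   50.        ]
red mid 75: [ 422.49526836 -188.15134709   75.        ] tip (array([ 424.37539042, -187.22268707,   65.54023349]), [0.13966822989484037, 0.13966822989466468])
..................................................
..................................................
..................................................
..................................................
..................................................
..................................................
..................................................
..................................................
..................................................
..................................................
..................................................
.....................#............................
...................####...........................
.................######...........................
................############......................
................#############
[... 800 characters left out ...]
........###.......##.................
.........................##...##..................
..........................#####...................
..................................................
..................................................
..................................................
..................................................
..................................................
..................................................
..................................................
..................................................
..................................................
..................................................
..................................................
```

>>> {"name": "servo_tool", "arguments": {
  "increments": [
    [[-0.3,-0.5,-1,-8.5],[-0.6,-1,-2,-17],[-0.9,-1.5,-3,-25.5],[-1.2,-2,-4,-34],[-1.5,-2.5,-5,-42.5],[-1.8,-3.3,-6,-51],[-1.8,-3.3,-8,-59.5],[-1.8,-3.3,-10,-68]]
  ],
  "grip": 0.65
}}

```text
time_s: 16.1
position: [421.8, -188.4, 235.4]
tool_rot: [[-0.476, 0.879, 0.001], [0.879, 0.476, -0.0], [-0.001, 0.001, -1.0]]
contact_force: [0.1, -0.9, -0.0]
width: 59.3
grasp_force: 0.0
```

>>> {"name": "servo_tool", "arguments": {
  "increments": [
    [[0,0,0,-8.5],[0,0,0,-17],[0,0,0,-25.5],[0,0,0,-34],[0,0,0,-39],[0,0,0,-39],[0,0,0,-39],[0,0,0,-39]]
  ]
}}

```text
time_s: 16.9
position: [421.5, -188.2, 235.7]
tool_rot: [[0.175, 0.985, 0.0], [0.985, -0.175, 0.0], [0.0, 0.0, -1.0]]
contact_force: [0.0, -0.6, 0.9]
width: 59.5
grasp_force: 0.0
```

Run:
```python
from h import *
import pickle
im,k=cam("wrist");pickle.dump((im,k),open("w8.pkl","wb"))
s=robot.state();R=s["tool_rot"];print(s["time_s"],s["position"],np.degrees(np.arctan2(R[1][1],R[0][1])),s["width"])
for z in(0,60,105): print(z,proj(k,[422,-187,z]))
hsv=cv2.cvtColor(im,cv2.COLOR_RGB2HSV);m=cv2.inRange(hsv,(0,150,90),(8,255,255))|cv2.inRange(hsv,(172,150,90),(180,255,255))
n,l,st,c=cv2.connectedComponentsWithStats(m)
for i in range(1,n):
    if st[i,4]>30:
        print(st[i],c[i].round(), atz(k,*c[i],75).round())
u,v=[int(x) for x in proj(k,[422,-187,60])]
m=((hsv[...,1]<60)&(hsv[...,2]>195)).astype(np.uint8)[v-45:v+45:2,u-60:u+60:2]
print(u,v)
for r in m: print("".join(".#"[x] for x in r))
```

```text
16.95 [ 421.49646714 -188.29611651  235.70154507] -10.111097440804475 59.87306886014504
0 [281.61491083 181.36842364]
60 [281.67291571 192.65583923]
105 [281.73145945 204.04811199]
[ 184    0   93   21 1002] [228.  10.] [405. -10.  75.]
[252  93  23  24 390] [263. 105.] [420. -94.  75.]
[282 186   9  14  59] [286. 191.] [ 428. -182.   75.]
281 192
............................................................
............................................................
............................................................
............................................................
............................................................
............................................................
............................................................
............................................................
............................................................
............................................................
............................................................
............................................................
..................
[... 1294 characters left out ...]
.............................
............................................................
............................................................
............................................................
............................................................
............................................................
............................................................
............................................................
............................................................
............................................................
............................................................
............................................................
```

>>> {"name": "servo_tool", "arguments": {
  "increments": [
    [[0.4,0.1,-4,0],[0.4,0.1,-8,0],[0.4,0.1,-12,0],[0.4,0.1,-15,0],[0.4,0.1,-17,0],[0.4,0.1,-18.3,0],[0.4,0.1,-18.3,0],[0.4,0.1,-18.3,0]]
  ]
}}

```text
time_s: 17.75
position: [425.9, -187.6, 53.1]
tool_rot: [[0.177, 0.984, 0.001], [0.984, -0.177, -0.0], [-0.0, 0.001, -1.0]]
contact_force: [-0.0, 1.0, 0.4]
width: 59.4
grasp_force: 0.0
```

>>> {"name": "servo_tool", "arguments": {
  "increments": [
    [[0,0,-0.4,0],[0,0,-0.4,0]]
  ]
}}

```text
time_s: 17.95
position: [426.1, -187.6, 49.4]
tool_rot: [[0.177, 0.984, 0.002], [0.984, -0.177, -0.001], [-0.0, 0.002, -1.0]]
contact_force: [-0.5, 0.6, 0.4]
width: 59.7
grasp_force: 0.0
```

>>> {"name": "servo_tool", "arguments": {
  "increments": [
    [[0,0,0,0],[0,0,0,0],[0,0,0,0],[0,0,0,0],[0,0,0,0],[0,0,0,0]]
  ],
  "grip": 0
}}

```text
time_s: 18.55
position: [425.5, -187.4, 48.8]
tool_rot: [[0.177, 0.984, 0.0], [0.984, -0.177, -0.0], [-0.0, 0.0, -1.0]]
contact_force: [-0.4, 0.3, 1.4]
width: 30.7
grasp_force: 29.9
```

Run:
```python
from h import *
s=robot.state();print(s["time_s"],s["position"],s["width"],s["grasp_force"],s["contact_force"],s["torque"])
```

```text
18.55 [ 425.50374791 -187.42839753   48.76162379] 30.655518823743957 29.89533685958122 [-0.39048258  0.34459466  1.4099597 ] [-0.03085314  0.15087721  0.02593263]
```

>>> {"name": "servo_tool", "arguments": {
  "increments": [
    [[0,0,1,0],[0,0,4,0],[0,0,8,0],[0,0,13,0],[0,0,18,8],[0,0,23,16],[0,0,27,24],[0,0,30,32]]
  ]
}}

```text
time_s: 19.35
position: [425.7, -187.5, 352.6]
tool_rot: [[-0.377, 0.926, 0.004], [0.926, 0.377, -0.001], [-0.003, 0.003, -1.0]]
contact_force: [1.0, 0.5, -1.3]
width: 30.5
grasp_force: 29.9
```

>>> {"name": "servo_tool", "arguments": {
  "increments": [
    [[0,4,0,8.5],[0,8.5,0,17],[0,13,0,25.5],[0,17.5,0,34],[0,22,0,42.5],[0,26.5,0,51],[0,31,0,59.5],[0,35,0,68]]
  ]
}}

```text
time_s: 20.15
position: [424.5, 164.7, 349.4]
tool_rot: [[-1.0, -0.003, 0.001], [-0.003, 1.0, -0.0], [-0.001, -0.0, -1.0]]
contact_force: [1.1, 0.7, -0.7]
width: 30.9
grasp_force: 29.9
```

>>> {"name": "servo_tool", "arguments": {
  "increments": [
    [[0,0,0,6],[0,0,0,6],[0,0,0,6],[0,0,0,6]]
  ]
}}

```text
time_s: 20.55
position: [425.5, 161.3, 348.8]
tool_rot: [[-0.995, -0.097, -0.0], [-0.097, 0.995, -0.001], [0.0, -0.001, -1.0]]
contact_force: [-0.4, 0.1, -0.2]
width: 30.8
grasp_force: 29.9
```

Run:
```python
from h import *
import pickle
im,k=cam("wrist");pickle.dump((im,k),open("w9.pkl","wb"))
s=robot.state();R=np.array(s["tool_rot"]);p=np.array(s["position"]);print(s["time_s"],p,np.degrees(np.arctan2(R[1][1],R[0][1])),s["width"],s["contact_force"])
for z in(0,16,64,70,105): print(z,proj(k,p+R@[0,0,48.8-z]))
hsv=cv2.cvtColor(im,cv2.COLOR_RGB2HSV);m=cv2.inRange(hsv,(0,150,60),(8,255,255))|cv2.inRange(hsv,(172,150,60),(180,255,255))
n,l,st,c=cv2.connectedComponentsWithStats(m)
for i in range(1,n):
    if st[i,4]>20: print(st[i],c[i].round())
w=((hsv[...,1]<70)&(hsv[...,2]>110)).astype(np.uint8)
u,v=[int(x) for x in proj(k,p)]
r=(m>0)[v-100:v+50:2,u-50:u+50:2]; w=w[v-100:v+50:2,u-50:u+50:2]
print(u,v)
for a,b in zip(r,w): print("".join("R" if x else ".#"[y] for x,y in zip(a,b)))
```

```text
20.6 [425.55277311 161.45496699 348.77339772] 95.57678719805432 30.61794991740702 [ 0.19193357 -0.18260276 -0.3051493 ]
0 [280.22989797 238.08841815]
16 [280.18311819 247.56342489]
64 [279.98593961 287.50094621]
70 [279.95253713 294.26644847]
105 [279.68942081 347.55932314]
[183 112  13  65 325] [188. 143.]
[194 121  28  58 343] [210. 152.]
[ 87 161  10   4  21] [ 91. 163.]
[267 272  33  20 413] [283. 284.]
[283 321   8  27 134] [287. 334.]
280 272
###########.......#........#######......#.########
############...............#######........########
############..............########......#.########
##############.............................#######
###############......................#....#.######
##################.........................#######
##################..........................######
##################.........................#######
##################.........................#######
##################........................########
##################........................########
##################.......................#########
##################.................
[... 2477 characters left out ...]
.....................................
..................................................
..................................................
..................................................
..................................................
..................................................
..................................................
..................................................
..................................................
..................................................
..................................................
..................................................
..................................................
.........#############..........##########......#.
```

The code check shows the bottle upright in the grip, about 1 mm off centre at most. I'll lower it into the tray.

>>> {"name": "servo_tool", "arguments": {
  "increments": [
    [[0.7,0.2,-1,1.2],[1.5,0.4,-3,1.2],[1.5,0.4,-7,1.2],[1.5,0.4,-11,1.2],[1.5,0.4,-14,1.2],[1.5,0.4,-15.5,1.2],[1.5,0.4,-15.5,1.2],[1.5,0.4,-15.5,1.2]]
  ]
}}

```text
time_s: 21.4
position: [440.7, 166.5, 193.5]
tool_rot: [[-0.993, -0.121, -0.001], [-0.121, 0.993, 0.0], [0.001, 0.0, -1.0]]
contact_force: [-0.5, -0.1, -0.2]
width: 30.7
grasp_force: 29.9
```

>>> {"name": "servo_tool", "arguments": {
  "increments": [
    [[0,0,0,0],[0,0,0,0]]
  ]
}}

```text
time_s: 21.6
position: [441.4, 166.9, 194.8]
tool_rot: [[-0.993, -0.122, 0.002], [-0.122, 0.993, 0.001], [-0.002, 0.0, -1.0]]
contact_force: [-0.0, -0.1, -0.1]
width: 30.6
grasp_force: 29.9
```

>>> {"name": "servo_tool", "arguments": {
  "increments": [
    [[-0.1,-0.12,0,0],[-0.1,-0.12,-0.3,0],[-0.1,-0.12,-0.7,0],[-0.1,-0.12,-1.1,0],[-0.1,-0.12,-1.4,0],[-0.1,-0.12,-1.4,0]]
  ]
}}

```text
time_s: 22.2
position: [439.0, 165.2, 179.0]
tool_rot: [[-0.993, -0.122, -0.001], [-0.122, 0.993, -0.0], [0.001, -0.0, -1.0]]
contact_force: [-0.1, 0.2, -1.7]
width: 30.4
grasp_force: 29.9
```

>>> {"name": "servo_tool", "arguments": {
  "increments": [
    [[0,0,-0.1,0],[0,0,-0.2,0],[0,0,-0.2,0]]
  ]
}}

```text
time_s: 22.5
position: [439.5, 165.4, 177.6]
tool_rot: [[-0.993, -0.122, -0.0], [-0.122, 0.993, 0.0], [0.0, 0.0, -1.0]]
contact_force: [-0.6, -0.7, -1.2]
width: 31.0
grasp_force: 29.9
```

>>> {"name": "servo_tool", "arguments": {
  "increments": [
    [[0,0,-0.1,0],[0,0,-0.1,0]]
  ]
}}

```text
time_s: 22.7
position: [439.4, 165.4, 176.6]
tool_rot: [[-0.993, -0.122, -0.0], [-0.122, 0.993, -0.0], [0.0, -0.0, -1.0]]
contact_force: [0.4, -0.2, -1.4]
width: 30.9
grasp_force: 29.9
```

>>> {"name": "servo_tool", "arguments": {
  "increments": [
    [[0,0,-0.05,0],[0,0,-0.05,0]]
  ]
}}

```text
time_s: 22.9
position: [439.4, 165.4, 176.2]
tool_rot: [[-0.993, -0.122, -0.0], [-0.122, 0.993, -0.0], [0.0, -0.0, -1.0]]
contact_force: [-0.1, 0.2, -0.4]
width: 30.5
grasp_force: 29.9
```

>>> {"name": "servo_tool", "arguments": {
  "increments": [
    [[0,0,-0.05,0],[0,0,-0.05,0]]
  ]
}}

```text
time_s: 23.1
position: [439.4, 165.4, 175.7]
tool_rot: [[-0.993, -0.122, -0.0], [-0.122, 0.993, -0.0], [0.0, -0.0, -1.0]]
contact_force: [-0.0, 0.3, -1.1]
width: 30.7
grasp_force: 29.9
```

>>> {"name": "servo_tool", "arguments": {
  "increments": [
    [[0,0,-0.05,0],[0,0,-0.05,0]]
  ]
}}

```text
time_s: 23.3
position: [439.4, 165.4, 175.1]
tool_rot: [[-0.993, -0.122, -0.0], [-0.122, 0.993, -0.0], [0.0, -0.0, -1.0]]
contact_force: [-0.7, 0.6, -0.4]
width: 30.6
grasp_force: 29.9
```

>>> {"name": "servo_tool", "arguments": {
  "increments": [
    [[0,0,-0.05,0],[0,0,-0.1,0],[0,0,-0.1,0]]
  ]
}}

```text
time_s: 23.6
position: [439.4, 165.4, 174.1]
tool_rot: [[-0.993, -0.122, -0.0], [-0.122, 0.993, -0.0], [0.0, -0.0, -1.0]]
contact_force: [-0.5, 0.2, -0.6]
width: 30.8
grasp_force: 29.9
```

Run:
```python
from h import *
import pickle
w=cam("wrist");sd=cam("side");pickle.dump((w,sd),open("w10.pkl","wb"))
s=robot.state();print(s["position"],s["contact_force"],s["torque"])
im,k=w;p=np.array(s["position"]);R=np.array(s["tool_rot"])
hsv=cv2.cvtColor(im,cv2.COLOR_RGB2HSV);m=cv2.inRange(hsv,(0,150,60),(8,255,255))|cv2.inRange(hsv,(172,150,60),(180,255,255))
n,l,st,c=cv2.connectedComponentsWithStats(m)
for i in range(1,n):
    if st[i,4]>20: print(st[i],c[i].round())
b=cv2.inRange(hsv,(100,110,50),(125,255,255))
ys,xs=np.nonzero(b[:,200:360]);print("blue",ys.min(),[(v,200+xs[ys==v].min(),200+xs[ys==v].max()) for v in range(ys.min(),ys.min()+100,6) if (ys==v).any()])
for q in((-20.5,0),(20.5,0),(0,-20.5),(0,20.5)): print(q,proj(k,p+R@[q[0],q[1],0]+[0,0,141-p[2]]))
```

```text
[439.43095516 165.43081592 174.16826589] [ 0.87033634  0.30303208 -1.03079642] [ 0.02747764  0.02951158 -0.02616089]
[127  91  14  40 208] [133. 113.]
[158 106  28  66 501] [175. 140.]
[127 144  11  48 228] [133. 166.]
[146 171  16  25 138] [153. 181.]
[267 271  33  21 430] [283. 284.]
[281 320  10  28 210] [287. 332.]
blue 207 [(207, np.int64(251), np.int64(314)), (213, np.int64(248), np.int64(317)), (219, np.int64(248), np.int64(317)), (225, np.int64(248), np.int64(316)), (231, np.int64(248), np.int64(316)), (237, np.int64(249), np.int64(316)), (243, np.int64(249), np.int64(315)), (249, np.int64(306), np.int64(307))]
(-20.5, 0) [280.10930809 275.15921765]
(20.5, 0) [280.03550453 217.74678175]
(0, -20.5) [248.80081854 247.3664361 ]
(0, 20.5) [311.3444407  247.33702604]
```

Run:
```python
from h import *
import pickle
w,sd=pickle.load(open("w10.pkl","rb"));im,k=w
s=robot.state();p=np.array(s["position"]);R=np.array(s["tool_rot"])
for z in(141,136,131):
  print(z,[proj(k,p+R@[a,b,0]+[0,0,z-p[2]]).round(1).tolist() for a,b in((23,-23),(23,23),(0,-23),(0,23))])
hsv=cv2.cvtColor(im,cv2.COLOR_RGB2HSV)
b=cv2.inRange(hsv,(100,110,50),(125,255,255))[196:300:2,230:340:2]
g=cv2.cvtColor(im,cv2.COLOR_RGB2GRAY)
print(g[198:232,300].tolist())
wh=((hsv[...,1]<70)&(hsv[...,2]>110))[196:300:2,230:340:2]
for r,q in zip(b,wh): print("".join("B" if x else ".#"[int(y)] for x,y in zip(r,q)))
print("side",proj(sd[1],[439.4,165.4,231]),proj(sd[1],[439.4,165.4,128]))
```

```text
141 [[243.7, 214.0], [316.4, 214.0], [245.0, 247.4], [315.2, 247.3]]
136 [[244.6, 211.6], [315.5, 211.6], [245.8, 244.3], [314.3, 244.2]]
131 [[245.4, 209.3], [314.7, 209.3], [246.6, 241.3], [313.6, 241.3]]
[111, 110, 111, 111, 112, 111, 111, 111, 79, 66, 63, 68, 67, 65, 95, 109, 105, 86, 83, 83, 83, 82, 83, 81, 81, 82, 82, 81, 83, 83, 86, 89, 98, 103]
#####...................##############.################
######................################.################
########............#####################........######
###########.......#############################.#######
#####################################.#################
########################...................############
##########B.BBBBBBBBBBBBBBBBBBBBBBBBBBBBBBB.##.########
##########BBBBBBBBBBBBBBBBBBBBBBBBBBBBBBBBB.###########
#########BBBBBBBBBBBBBBBBBBBBBBBBBBBBBBBBBBB.##########
#########BBBBBBBBBBBBBBBBBBBBBBBBBBBBBBBBBBB###.#######
#########BB.BBBBBBBBB.#####.BBBBBBBBBBBBBBBB###########
#########BB.BBBBBBB###########.BBBBBBBBBBBBB.##########
#########BB.BBBBB###############BBBBBBBBBBBB.##########
#########BB.BBBB#
[... 1527 characters left out ...]
..######.....#######...
#######.....#######...............######.....#######...
#######.....#######................####......#######...
######.......######................####.......######...
######.......######................####.......######...
######.......######................####.......######...
######.......#####.................####.......######...
#####.......######..................####.......#####...
.......................................................
.......................................................
.......................................................
.......................................................
side [227.49457744 168.91164384] [230.0027311  200.93714259]
```

>>> {"name": "servo_tool", "arguments": {
  "increments": [
    [[0,0.1,0,0],[0,0.1,-0.05,0],[0,0.1,-0.1,0],[0,0.1,-0.1,0]]
  ]
}}

```text
time_s: 24.1
position: [439.4, 166.4, 173.1]
tool_rot: [[-0.993, -0.122, -0.0], [-0.122, 0.993, -0.0], [0.0, -0.0, -1.0]]
contact_force: [-1.0, -0.0, -0.6]
width: 30.6
grasp_force: 29.9
```

>>> {"name": "servo_tool", "arguments": {
  "increments": [
    [[0,0,-0.05,0],[0,0,-0.1,0],[0,0,-0.1,0]]
  ]
}}

```text
time_s: 24.4
position: [439.5, 166.4, 172.2]
tool_rot: [[-0.993, -0.122, -0.0], [-0.122, 0.993, 0.0], [0.0, 0.0, -1.0]]
contact_force: [0.2, 0.8, 0.1]
width: 30.6
grasp_force: 29.9
```

>>> {"name": "servo_tool", "arguments": {
  "increments": [
    [[0,0,-0.05,0],[0,0,-0.1,0],[0,0,-0.1,0]]
  ]
}}

```text
time_s: 24.7
position: [439.5, 166.5, 171.3]
tool_rot: [[-0.993, -0.122, 0.0], [-0.122, 0.993, 0.0], [-0.0, 0.0, -1.0]]
contact_force: [-1.0, 0.1, 2.4]
width: 30.8
grasp_force: 29.9
```

>>> {"name": "servo_tool", "arguments": {
  "increments": [
    [[0,0,-0.05,0],[0,0,-0.1,0],[0,0,-0.1,0]]
  ]
}}

```text
time_s: 25.0
position: [439.6, 166.6, 170.5]
tool_rot: [[-0.993, -0.122, 0.0], [-0.122, 0.993, 0.0], [-0.0, 0.0, -1.0]]
contact_force: [-2.0, -0.9, 5.5]
width: 30.7
grasp_force: 30.0
```

Run:
```python
from h import *
import pickle
w,sd0=pickle.load(open("w10.pkl","rb"));sd=cam("side");pickle.dump(sd,open("s11.pkl","wb"))
s=robot.state();p=np.array(s["position"]);R=np.array(s["tool_rot"]);print(p,s["contact_force"])
im,k=cam("wrist")
def red(im):
    hsv=cv2.cvtColor(im,cv2.COLOR_RGB2HSV);m=cv2.inRange(hsv,(0,150,60),(8,255,255))|cv2.inRange(hsv,(172,150,60),(180,255,255))
    n,l,st,c=cv2.connectedComponentsWithStats(m);return [(st[i].tolist(),c[i].round(1).tolist()) for i in range(1,n) if st[i,4]>20 and 260<c[i][0]<300]
print(red(w[0]),red(im))
S=sd[1]
for q in([-121,23,16],[-121,-23,16],[-144,-23,16],[-144,23,16],[-144,-23,0],[-98,-23,0]):
    ex=np.array([.993,.119]);ey=np.array([-.119,.993]);xy=np.array([560.3,180.6])+q[0]*ex+q[1]*ey
    print(q,proj(S,[*xy,125+q[2]]).round(1))
hsv=cv2.cvtColor(sd[0],cv2.COLOR_RGB2HSV);b=cv2.inRange(hsv,(100,110,30),(125,255,255))
wh=((hsv[...,1]<50)&(hsv[...,2]>110))
for v in range(160,225): print(v,"".join("B" if b[v,u] else ".#"[int(wh[v,u])] for u in range(195,285)))
```

```text
[439.62276006 166.59002029 170.54686941] [-1.18361201 -0.32512756  5.53454942]
[([267, 271, 33, 21, 430], [282.9, 283.8]), ([281, 320, 10, 28, 210], [286.6, 331.8])] [([267, 274, 33, 18, 413], [282.9, 284.1]), ([281, 320, 10, 28, 211], [286.6, 331.8])]
[-121, 23, 16] [225.8 193.9]
[-121, -23, 16] [234.  199.9]
[-144, -23, 16] [227.  202.3]
[-144, 23, 16] [219.  196.2]
[-144, -23, 0] [227.5 207.2]
[-98, -23, 0] [241.  202.3]
160 .................................################.######..######.......########...........
161 .................................###############...#####..######.......########...........
162 ................................#############.............######.......########...........
163 .................................#########..................#####......########...........
164 .................................#####.......................####......########...........
165 .................................##...........................###......########...........
166 .......................................................................########...........
167 ...
[... 4802 characters left out ...]
.B.############.BBBBBBBBBBBBBBBBB..
218 ......................................................BBB.############.BBBBBBBBBBBBBBB....
219 .....................................................BBBB.############.BBBBBBBBBBB.##.....
220 .....................................................BBBB..###########.BBBBBBBBB.#####....
221 .....................................................BBBB...##########.BBBBBBB...######...
222 #....................................................BBBBB..########..BBBBBB.......######.
223 .##...................................................BBBB...######.BBBBBBBB..##....######
224 ..##...................................................BBBBB.##..BBBBBBBBBBB....#.....####
```

Contact is at about 5.5 N, and the code map of the side view shows the bottle's base between the tray's rims. I'll release.

>>> {"name": "servo_tool", "arguments": {
  "increments": [
    [[0,0,0.05,0],[0,0,0.05,0]]
  ]
}}

```text
time_s: 25.3
position: [439.6, 166.5, 170.9]
tool_rot: [[-0.993, -0.122, 0.0], [-0.122, 0.993, 0.0], [-0.0, 0.0, -1.0]]
contact_force: [-1.5, -0.2, 4.4]
width: 31.0
grasp_force: 29.9
```

>>> {"name": "servo_tool", "arguments": {
  "increments": [
    [[0,0,0,0],[0,0,0,0],[0,0,0,0],[0,0,0,0]]
  ],
  "grip": 0.5
}}

```text
time_s: 25.7
position: [439.4, 166.3, 170.4]
tool_rot: [[-0.993, -0.122, -0.0], [-0.122, 0.993, -0.0], [0.0, -0.0, -1.0]]
contact_force: [0.5, -0.0, 0.4]
width: 45.8
grasp_force: 0.0
```

```bash
cat > red.py <<'E'
from h import *
def red(im,u0,u1):
    hsv=cv2.cvtColor(im,cv2.COLOR_RGB2HSV);m=cv2.inRange(hsv,(0,150,60),(8,255,255))|cv2.inRange(hsv,(172,150,60),(180,255,255))
    n,l,st,c=cv2.connectedComponentsWithStats(m);return [(st[i].tolist(),c[i].round(1).tolist()) for i in range(1,n) if st[i,4]>15 and u0<c[i][0]<u1]
E
python3 - <<'E'
from red import *
im,k=cam("wrist");s=robot.state();print(s["position"],s["contact_force"],s["width"],red(im,250,310))
E
```

```text
[439.3821476  166.31850231 170.51236336] [ 0.15484905  0.38453352 -0.42676512] 45.74679033125915 [([262, 272, 34, 19, 472], [278.6, 281.6]), ([277, 321, 6, 7, 25], [278.9, 323.6]), ([277, 338, 6, 5, 24], [279.3, 339.8])]
```

>>> {"name": "servo_tool", "arguments": {
  "increments": [
    [[0,0,0.5,0],[0,0,2,0],[0,0,4,0],[0,0,7,0],[0,0,11,0],[0,0,15,0],[0,0,17,0],[0,0,17,0]]
  ]
}}

```text
time_s: 26.55
position: [441.2, 167.3, 344.6]
tool_rot: [[-0.993, -0.122, 0.007], [-0.122, 0.993, 0.002], [-0.007, 0.001, -1.0]]
contact_force: [-0.5, -0.5, -0.4]
width: 45.9
grasp_force: 0.0
```

>>> {"name": "servo_tool", "arguments": {
  "increments": [
    [[4,-2,1,0],[8,-4,1,0],[13,-4,1,0],[13,-4,1,0],[13,-4,1,0],[13,-4,1,0],[13,-4,1,0],[13,-4,1,0]]
  ]
}}

```text
time_s: 27.35
position: [568.6, 126.9, 351.6]
tool_rot: [[-0.992, -0.123, 0.001], [-0.123, 0.992, -0.0], [-0.001, -0.0, -1.0]]
contact_force: [-0.7, 0.6, 0.1]
width: 46.0
grasp_force: 0.0
```

Run:
```python
from red import *
import pickle
im,k=cam("wrist");sd=cam("side");pickle.dump((im,k,sd),open("w12.pkl","wb"))
s=robot.state();print(s["time_s"],s["position"],s["contact_force"])
ex=np.array([.993,.119]);ey=np.array([-.119,.993]);xy=np.array([560.3,180.6])-121*ex
for z in(128,160,192,233): print(z,proj(k,[*xy,z]).round(),proj(sd[1],[*xy,z]).round())
print("wrist",red(im,0,560));print("side",[r for r in red(sd[0],0,560)])
hsv=cv2.cvtColor(im,cv2.COLOR_RGB2HSV);m=cv2.inRange(hsv,(8,120,100),(30,255,255));m[260:]=0
n,l,st,c=cv2.connectedComponentsWithStats(m)
print([(st[i].tolist(),atz(k,*c[i],213).round(1).tolist()) for i in range(1,n) if st[i,4]>20])
```

```text
27.45 [568.9761464  126.66103873 351.58392174] [-0.00665246 -0.18785802 -0.66219883]
128 [329.  78.] [230. 201.]
160 [333.  75.] [229. 191.]
192 [339.  70.] [229. 181.]
233 [348.  63.] [228. 168.]
wrist [([210, 6, 17, 49, 333], [216.7, 29.6]), ([221, 17, 33, 70, 509], [240.0, 53.0]), ([105, 36, 14, 10, 62], [111.3, 41.0]), ([330, 56, 20, 20, 283], [338.8, 65.6]), ([173, 60, 8, 3, 22], [176.8, 61.1]), ([171, 69, 16, 10, 76], [178.1, 73.9])]
side [([157, 149, 8, 8, 16], [161.2, 153.1]), ([153, 158, 11, 8, 46], [158.2, 161.5]), ([226, 177, 4, 9, 20], [227.4, 182.4]), ([256, 192, 5, 13, 36], [257.8, 199.5]), ([264, 247, 7, 20, 71], [266.9, 259.6]), ([224, 257, 36, 16, 225], [242.2, 263.4])]
[([179, 194, 14, 7, 86], [574.1, 33.3, 213.0]), ([329, 194, 14, 7, 83], [556.5, 179.8, 213.0])]
```

```bash
python3 -c "
from workcell import robot
print(robot.finish_job())"
```

```text
the job is handed in; nothing more can be done
None
```

The blue holder is hung on the empty upright with the catch out over its top edge (pressed down with at most about 18.5 N), and the small white oil bottle stands upright in its tray; I handed the job in at about 27.5 s, with the final placing checked by image code only because the ten viewings were used up.

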